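Tip the knobbed case out of the packed rack and stand it in the tray

TASK

Five slim grey cases stand tightly packed in the rack. Tip out the one with the round knob by pulling its top towards the rack's front until it leans on the front bar, then lift it out and set it down gently, standing upright inside the shallow tray. Leave the other cases standing in the rack.

Things in the scene. Friction and masses are not known exactly. Their poses are not given: they have to be found in the camera images.
- rack: dark steel rack fixed to the bench, 128 mm deep, 187 mm wide, 164 mm high; origin under the row at bench height; x points from the open front to the back wall, y along the row, z up. The cases stand on its floor (z = 8 mm) at y = -68, -34, 0, 34, 68 mm, x = 0, in any order. End cheeks 6 mm thick at y = +-90 mm: 100 mm high beside the cases, 66 mm high in front of x = -42 mm
- foot_stop (a point): middle of the top of the foot stop, a 5 mm thick strip along the row, 6 mm above the rack's floor, whose inner side is 1.5 mm in front of the cases: it keeps their lower front edges from sliding out, so a case tips about that edge; axes as the rack's
- keeper_lip (a point): middle of the lower front edge of the lip on the back wall: it overhangs the rear 8 mm of the cases, 8 mm above their tops, so none can be lifted straight up; 8 mm thick; axes as the rack's
- rest_bar (a point): middle of the round front bar, 10 mm diameter, along the row: a tipped case leans on it at about 38 degrees (0.66 rad) and stays when let go; a case passes its balance at about 30 degrees and falls back upright if let go sooner; axes as the rack's
- knob_case: the case to take out: slim grey plastic, 70 mm deep (x), 32 mm thick (y), 140 mm high (z), about 0.25 kg, the only one with a round knob and without a pale label on its front. Origin at the centre of its underside; in the rack its axes are parallel to the rack's; 2 mm gaps beside it. Once it leans on the bar, its upper half is clear of the neighbours and can be gripped across the 32 mm, or by the knob
- knob_case_centre (a point): centre of that case, 70 mm above its underside; axes as the case's
- knob (a point): centre of the top of its steel knob, 18 mm above the case's top, 22 mm towards its front from the middle; cap of 22 mm diameter and 7 mm height on a stem of 14 mm diameter and 11 mm height
- tray_in (a point): centre of the inner floor of the shallow aluminium tray fixed to the bench, 140 mm (x) by 100 mm (y) outside, rim 28 mm and inner floor 14 mm above the bench, walls 4 mm thick; axes along its sides
- shelf_corner (a point): underside of the nearest corner of the white board that hangs over the back of the bench; the board is level, 18 mm thick and widens away from the robot from this corner, its two edges running at 45 degrees to the world's x axis to either side. Keep the gripper and wrist clear of it between rack and tray
- case_a_centre (a point): centre of another case in the row: same size, material and weight, with a flat rib 4 mm high on its top instead of a knob; stays in the rack; axes as the rack's
- case_b_centre (a point): centre of another case in the row: same size, material and weight, with a flat rib 4 mm high on its top instead of a knob; stays in the rack; axes as the rack's
- case_c_centre (a point): centre of another case in the row: same size, material and weight, with a flat rib 4 mm high on its top instead of a knob; stays in the rack; axes as the rack's
- case_d_centre (a point): centre of another case in the row: same size, material and weight, with a flat rib 4 mm high on its top instead of a knob; stays in the rack; axes as the rack's
There are look-alikes about, which are no part of the job. Leave any purple look-alike of the knob_case alone.

How it is judged:
By the outcome, as a careful person would: the job done as asked, in the order asked, and still so for the second after the job is handed in, with the robot touching nothing.
It also fails if it takes over 56 s, if anything falls off the work surface, if the arm or the gripper's body presses on something with over 40 N, if the wrist force passes 120 N, or if a joint passes its speed limit or range.

ROBOT

A 6-joint arm with a two-finger parallel gripper is mounted at the origin on the work surface; the furniture and walls round the work are solid. World frame = base frame: x ahead of the robot, y to its left, z up, the work surface at z = 0. Lengths are in mm, angles in degrees, forces in N, time in s.
With the tool pointing down it reaches from about 350 to 850 mm from the base axis. Payload 8.1 kg.
Tool frame: the origin (TCP) lies midway between the tips of the shut fingers; the grasp point (between the pads) lies 19 mm behind it; x points along the fingers, y is the direction in which the jaws open and shut, and the axes are right-handed (so a half turn about x gives the same grasp; the last joint's range is limited). The gripper opens to 85 mm and grips with 20 to 120 N. Pads are 22 mm wide; open, the fingers measure 114 mm over their backs; the gripper's body (76 mm by 85 mm) begins 54 mm behind the grasp point. The pads swing forward as they close: fully open they stand 13 mm farther back than shut.
Start: joints at [71.998, 7.471, 85.268, -0, 87.261, -4.893], TCP at [136.063, 584.373, 209.192] pointing down, gripper open.
Joint ranges: [-169.43, 169.43], [-51.17, 129.36], [1.28, 143.12], [-76.62, 256.62], [0, 156.53], [-152.29, 152.29]. Speed limits (degrees/s): [136.94, 136.94, 159.86, 180, 180, 180].

INTERFACE

Orientations are given as [roll, pitch, yaw] about the fixed x, y, z axes, in that order (R = Rz(yaw) Ry(pitch) Rx(roll)).
In Python, from bench import r gives the robot as it stands.
- The arm moves only by the tool move_arm, never from a script. Its argument "deltas" is a list of rows, each a list of 2 entries, a list of its own where there are three numbers: the shift along the tool's x, y, z in mm, then the turn about the tool's x in degrees. A call has 1 to 12 rows; each row is the pose to reach, as a shift and turn from the pose measured when the call began, along the tool's axes at that moment; what a row does not reach only later rows make up. A row lasts 1/8 s, in which the tool goes at most 62.5 mm and 10.7 degrees, less where a joint would pass 70% of its speed; a pose out of reach is approached as far as the arm can. A call with a gripper value outside its range is refused whole. "jaw" is the opening, from -1 (shut) to 1 (fully open), set as the call begins (left out, the last holds). The fingers move at their own pace and stop on an object; "squeeze" is the grip in N (left out, the last holds). Time passes only in rows, so rows that repeat a pose let the fingers close. It gives the time, the measured TCP pose, the force and the opening at its end, in the units of the state.
- r.sense(): the state, without advancing time (a new reading comes with each control period).
- r.snapshot(name): name is "side" or "top"; returns (picture, depth): 384x512x3 uint8, red, green, blue; 384x512 float32, mm along the optical axis (not along the pixel's ray), 0 where there is no reading.
- r.get_calibration(name): a dict with "fovy" (degrees; the focal length in pixels is half the picture's height over the tangent of half this angle, whatever the lens; pixels are square), "cx", "cy" (the principal point, pixels), "k1" (the pictures are not rectified: a ray, as slopes to the right and down, at radius r is drawn at 1 + k1 r^2 times it, then the intrinsics apply), "position" and "attitude" of the camera in the world. Camera axes: x right, y down, z forward; pixel columns grow to the right and rows downward; lengths in mm; the calibration is good to about 2 mm. A picture is of the moment at which its call begins. get_calibration takes no time and is no camera call.
- r.hand_in(): hands the job in, once; it reports no verdict.
The state is a dict: "time": time; "joint_pos": joint angles; "qd": joint speeds; "joint_efforts": joint torques, N m; "tool_pos": TCP position; "tcp_rot": TCP orientation; "ft_force": force on the tool from outside, world axes, zero at the start; "wrist_torque": the same for the moment, N m; "finger_gap": finger opening in mm.
Only numpy, scipy, OpenCV 4.12 (cv2) and the standard library are available. Lean on these libraries where they do the work, as an engineer would, in place of code of your own. Each camera call takes 0.05 s, during which the arm holds its last target. There are 200 camera calls.

## Working session

There is one attempt and no reset: what is moved stays moved. The work goes in short steps, Python scripts to look and compute and a tool call to move; the robot and the scene stay as the last step left them, time stands still between calls to the robot, and variables do not carry over. Pictures are saved under pics/ and viewed, about 8 in all and at most 12, crops included, and the job is handed in when it is done.

Besides the shell and the picture viewer there is one more tool, called after ">>>" by a JSON object that holds its "api" and its "payload". move_arm: Moves the arm, as the interface text tells. Its arguments: {"type":"object","properties":{"deltas":{"type":"array","items":{"type":"array"}},"jaw":{"type":"number"},"squeeze":{"type":"number"}},"required":["deltas"]}

```bash
mkdir -p pics; ls; cat > h.py <<'E'
import numpy as np,cv2
from bench import r
def save(img,n): cv2.imwrite('pics/'+n+'.png',cv2.cvtColor(img,cv2.COLOR_RGB2BGR))
E
python3 - <<'E'
from h import *
print(r.sense())
for n in ('side','top'):
    c=r.get_calibration(n);print(n,c)
    p,d=r.snapshot(n);np.savez(''+n+'0.npz',p=p,d=d);save(p,n+'0')
E
```

```text
pics
{'time': 0.0, 'joint_pos': array([ 7.19972426e+01,  7.51318013e+00,  8.53306824e+01,  6.36274103e-04,
        8.72607802e+01, -4.89352838e+00]), 'qd': array([ 0.0200133 ,  0.07857338, -0.06183729,  0.06423344, -0.04040716,
        0.03941451]), 'joint_efforts': array([ 2.45843812e-04, -5.69420886e+01, -5.00535822e+01, -3.37044239e-04,
        1.49898708e-02, -7.72209773e-05]), 'tool_pos': array([135.88012027, 583.8035679 , 208.15111278]), 'tcp_rot': array([ -95.24147866,   89.89535526, -108.35073868]), 'ft_force': array([ 0.32901106, -0.896757  ,  0.13434091]), 'wrist_torque': array([-0.01877949,  0.02598989, -0.00353401]), 'finger_gap': 85.55543304986209}
side {'fovy': 44.48302154112791, 'cx': 256.98110957047277, 'cy': 186.07435592996012, 'k1': 0.052967218980609417, 'position': array([ -186.17188927, -1048.53678212,  1107.8385986 ]), 'attitude': array([-126.80464332,   -0.68488377,  -32.69521626])}
top {'fovy': 47.17199247843848, 'cx': 258.3298883697888, 'cy': 188.81806278017487, 'k1': -0.16020093433198693, 'position': array([ 312.28633527,    5.51030006, 1587.07127454]), 'attitude': array([-173.43794111,   -2.89046079,  -89.92418963])}
```

View pics/side0.png

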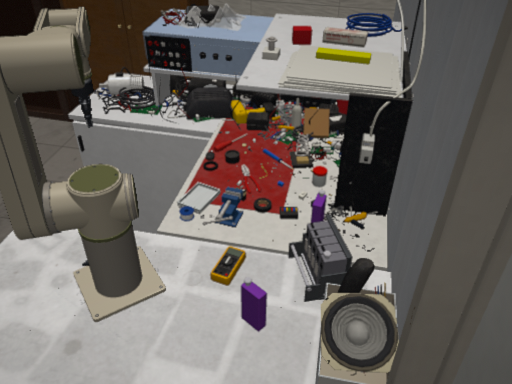

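View pics/top0.png

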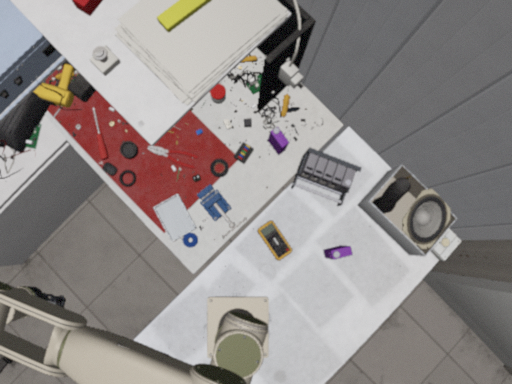

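The side view shows the rack at about (325,255), purple look-alikes at (254,305) and (318,207), and a pale tray at about (200,196). In the top view the rack is at (325,178), the tray at (175,217) and the board corner at about (150,140). I'll enlarge the rack and tray next.

```bash
cat >> h.py <<'E'
from scipy.spatial.transform import Rotation as Ro
def cam(n):
    c=r.get_calibration(n); f=192/np.tan(np.radians(c['fovy']/2)); return c,f,Ro.from_euler('xyz',c['attitude'],degrees=True).as_matrix(),np.array(c['position'])
def slope(n,u,v):
    c,f,R,t=cam(n); x=(np.asarray(u,float)-c['cx'])/f; y=(np.asarray(v,float)-c['cy'])/f
    rd=np.hypot(x,y); s=rd.copy()
    for _ in range(30): s=rd/(1+c['k1']*s*s)
    k=1/(1+c['k1']*s*s); return x*k,y*k
def ray(n,u,v):
    c,f,R,t=cam(n); x,y=slope(n,u,v); return t,np.stack([x,y,np.ones_like(x)],-1)@R.T
def onz(n,u,v,z):
    t,d=ray(n,u,v); return t+d*((z-t[2])/d[...,2])[...,None]
def depthpt(n,u,v,D):
    t,d=ray(n,u,v); return t+d*np.asarray(D)[...,None]
def proj(n,P):
    c,f,R,t=cam(n); q=(np.asarray(P,float)-t)@R; x=q[...,0]/q[...,2];y=q[...,1]/q[...,2];k=1+c['k1']*(x*x+y*y)
    return np.stack([c['cx']+f*x*k,c['cy']+f*y*k],-1)
E
python3 - <<'E'
from h import *
T=np.load('top0.npz');S=np.load('side0.npz')
def crop(p,x,y,w,h,s): return cv2.resize(p[y:y+h,x:x+w],None,fx=s,fy=s,interpolation=cv2.INTER_CUBIC)
a=crop(T['p'],280,140,90,72,4.4);b=crop(S['p'],280,208,90,96,4.4)
c=crop(T['p'],145,180,100,72,4);d=crop(S['p'],170,175,100,60,4)
W=800;o=np.zeros((600,800,3),np.uint8)
for im,x,y in((a,0,0),(b,400,0)): 
    o[y:y+im.shape[0],x:x+im.shape[1]]=im[:, :W-x]
o[320:600,0:400]=c[:280];
o[424:600,400:800]=d[20:196]
save(o,'crop1')
X=lambda n,Z,u,v: depthpt(n,u,v,Z['d'][v,u]).round(0)
for n,Z,l in(('top',T,[(325,165),(348,181),(320,195),(338,252),(278,140),(175,217),(150,140),(274,240)]),('side',S,[(330,240),(254,305),(318,207),(200,196),(240,88)])):
    for u,v in l: print(n,u,v,X(n,Z,u,v))
E
```

```text
top 325 165 [ 560. -291.  148.]
top 348 181 [ 504. -364.  166.]
top 320 195 [ 474. -301.    1.]
top 338 252 [ 270. -328.  161.]
top 278 140 [ 644. -133.  146.]
top 175 217 [390. 224.  12.]
top 150 140 [577. 240. 425.]
top 274 240 [ 310. -128.   39.]
side 330 240 [ 556. -314.  148.]
side 254 305 [ 258. -364.  101.]
side 318 207 [ 629. -168.  141.]
side 200 196 [395. 229.  20.]
side 240 88 [576. 231. 412.]
```

View pics/crop1.png

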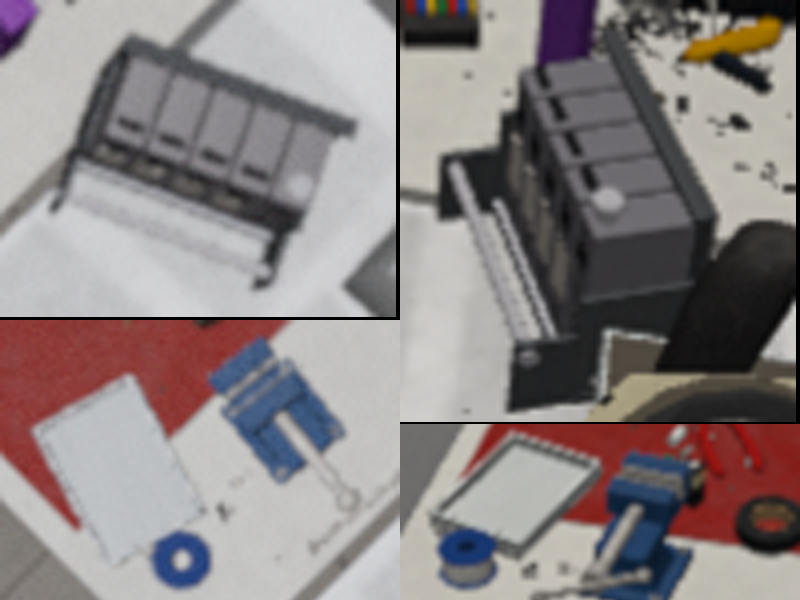

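The top row of the crop shows that only the rack's rightmost case has a round knob (top px ≈(348,181), side px ≈(418,253)) and no pale front label. The other four have ribs and labels. The purple ones at (338,252) and (278,140) in the top view stand outside the rack and are look-alikes, so the rightmost grey case is the target. The tray corners in the top view are near (154,208), (178,194), (196,228) and (173,241). Next I'll fit the poses.

```bash
cat > fit.py <<'E'
from h import *
T=np.load('top0.npz');S=np.load('side0.npz')
vv,uu=np.mgrid[0:384,0:512]
P={n:depthpt(n,uu,vv,Z['d']) for n,Z in(('top',T),('side',S))}
for n,(x0,y0,w,h) in(('top',(280,140,90,72)),('side',(280,208,90,96))):
    Q=P[n][y0:y0+h,x0:x0+w].reshape(-1,3); 
    m=(Q[:,2]>143)&(Q[:,2]<155)
    q=Q[m]; med=np.median(q[:,:2],0); q=q[np.linalg.norm(q[:,:2]-med,axis=1)<125]
    print(n,'tops',len(q),cv2.minAreaRect(q[:,:2].astype(np.float32)),q[:,2].mean())
    k=Q[(Q[:,2]>159)&(Q[:,2]<175)];print(' >159',len(k),cv2.minAreaRect(k[:,:2].astype(np.float32)))
t=onz('top',[153.75,177.5,196.25,173],[207.5,193.75,228,241.25],28.);print('tray top',t.round(0).tolist(),t.mean(0))
# crop d at (400,424) from rows 20.. => u=170+(x-400)/4, v=175+(y-404)/4
s=np.array([[430,515],[512,432],[602,460],[522,556]],float);s=onz('side',170+(s[:,0]-400)/4,175+(s[:,1]-404)/4,28.);print('tray side',s.round(0).tolist(),s.mean(0))
# knob: crops
a=np.array([300,186.])/4.4+[280,140];b=(np.array([608,201.])-[400,0])/4.4+[280,208]
print('knob',onz('top',*a,166.),onz('side',*b,166.))
# bars, at bar height? end points
# shelf depth points
for n in P:
    Q=P[n].reshape(-1,3);q=Q[(Q[:,2]>380)&(Q[:,2]<480)&(Q[:,0]>300)&(np.abs(Q[:,1])<900)]
    i=np.argmin(q[:,0]);print(n,'shelf nearest',q[i], np.percentile(q[:,2],[2,10,50,98]))
# obstacles: tallest things near rack / path
Q=P['top'].reshape(-1,3)
for x in range(300,760,40):
    print(x,[int(np.max(Q[(abs(Q[:,0]-x)<20)&(abs(Q[:,1]-y)<20),2],initial=-1)) for y in range(320,-600,-40)])
E
python3 fit.py
```

```text
top tops 805 ((546.6978759765625, -300.7962341308594), (179.83096313476562, 73.95711517333984), 66.04702758789062) 148.46474016310512
 >159 268 ((552.111572265625, -310.24493408203125), (189.87454223632812, 74.19181823730469), 68.16397094726562)
side tops 880 ((544.8848266601562, -314.4437561035156), (180.70750427246094, 76.13093566894531), 70.73989868164062) 148.92200787644032
 >159 319 ((531.4356079101562, -365.7309875488281), (309.8315734863281, 75.50827026367188), 65.35344696044922)
tray top [[423.0, 298.0, 28.0], [472.0, 215.0, 28.0], [351.0, 146.0, 28.0], [304.0, 228.0, 28.0]] [387.55111848 221.66925474  28.        ]
tray side [[303.0, 226.0, 28.0], [424.0, 302.0, 28.0], [476.0, 217.0, 28.0], [347.0, 130.0, 28.0]] [387.76463132 218.72556466  28.        ]
knob [ 500.05866509 -364.65233694  166.        ] [ 499.94779084 -366.11754407  166.        ]
top shelf nearest [ 353.12071829 -815.46288367  382.61597516] [389.01979761 399.08063428 429.45545299 471.59400611]
side shelf nearest [ 534.0068926  -628.02467339  440.85712137] [385.78867926 397.06711041 431.14040638 475.90116733]
300
[... 488 characters left out ...]
 9, 12, 26, 102, 101, 9, 9, 9, 10, 9, 10, 75, 66, 153, 157, 170, 152, 11, 275, 279, 264]
540 [9, 10, 14, 11, 56, 50, 28, 26, 9, 10, 9, 11, 9, 128, 159, 156, 157, 168, 170, 7, 8, 152, 153]
580 [11, 426, 430, 429, 16, 24, 27, 25, 25, 25, 8, 9, 9, 104, 169, 174, 170, 170, 8, 6, 8, 10, 785]
620 [428, 433, 431, 430, 429, 12, 19, 19, 37, 34, 10, 146, 146, 10, 170, 169, 3, 8, 6, 9, 10, 853, 821]
660 [431, 430, 430, 431, 434, 433, 13, 10, 33, 35, 9, 160, 146, 17, 8, 7, 11, 8, 6, 11, 924, 893, -1]
700 [429, 431, 433, 437, 466, 465, 455, 23, 10, 9, 10, 158, 134, 34, 6, 8, 8, 6, 7, 978, 968, -1, -1]
740 [430, 431, 436, 468, 466, 467, 465, 453, 7, 32, 25, 40, 20, 24, 28, 13, 15, 9, 907, 955, -1, -1, -1]
```

```bash
cat >> h.py <<'E'
def toolR(s=None):
    s=s or r.sense(); return Ro.from_euler('xyz',s['tcp_rot'],degrees=True).as_matrix(),np.array(s['tool_pos'])
def delta(P,ydir=None):
    "shift in tool axes (rows of P) and turn about tool x so tool y is along +-ydir (world deg)"
    R,t=toolR(); sh=(np.atleast_2d(P)-t)@R; a=None
    if ydir is not None:
        y=[np.cos(np.radians(ydir)),np.sin(np.radians(ydir)),0]@R; a=np.degrees(np.arctan2(y[2],y[1])); a=[a,a-180*np.sign(a)]
    return sh.round(1).tolist(),a
E
cat > a.py <<'E'
from h import *
T=np.load('top0.npz')
ca=lambda x,y:(280+x/4.4,140+y/4.4)
cb=lambda x,y:(280+(x-400)/4.4,208+y/4.4)
for nm,n,f,p,q,z in(('lip back','top',ca,(130,36),(356,124),164.),('lip front','top',ca,(125,50),(348,135),164.),('bar','top',ca,(72,202),(266,278),60.),('lip side','side',cb,(608,28),(714,214),164.),('case fronts','side',cb,(522,82),(590,238),148.),('bar side','side',cb,(455,168),(522,345),60.)):
    A,B=onz(n,*f(*p),z),onz(n,*f(*q),z);d=A-B;print(nm,A.round(0),B.round(0),np.degrees(np.arctan2(d[1],d[0])),np.linalg.norm(d))
vv,uu=np.mgrid[0:384,0:512];Q=depthpt('top',uu,vv,T['d']).reshape(-1,3)
q=Q[(Q[:,2]>405)&(Q[:,2]<480)&(abs(Q[:,1]-250)<300)&(Q[:,0]>450)];i=np.argsort(q[:,0])[:5];print(q[i].round(0))
R,t=toolR();print(R.round(3),t)
E
python3 a.py
```

```text
lip back [ 614. -237.  164.] [ 548. -410.  164.] 69.37013961245715 185.39242369728328
lip front [ 603. -233.  164.] [ 540. -404.  164.] 69.76416428768745 182.2132972781201
bar [ 500. -205.   60.] [ 439. -363.   60.] 68.97319885893715 168.3064194233368
lip side [ 611. -232.  164.] [ 551. -409.  164.] 71.29422096209932 187.29157063411589
case fronts [ 537. -231.  148.] [ 482. -373.  148.] 68.88419879821069 151.34410213566838
bar side [ 505. -205.   60.] [ 444. -362.   60.] 68.91260719252053 168.64442082890267
[[564. 235. 418.]
 [565. 236. 428.]
 [566. 239. 410.]
 [566. 234. 410.]
 [566. 234. 422.]]
[[-0.001  0.227  0.974]
 [-0.002  0.974 -0.227]
 [-1.    -0.002 -0.   ]] [135.87776659 583.85634471 208.23319648]
```

```bash
python3 - <<'E'
from h import *
print(delta([[400,150,230],[495,-363,230]],69.5))
E
```

```text
([[-21.2, -362.7, 355.6], [-20.4, -840.8, 564.5]], [np.float64(7.392817730778335), np.float64(-172.60718226922165)])
```

>>> {"api": "move_arm", "payload": {"deltas": [[[-20,-60,60],2],[[-21,-105,104],4],[[-21,-150,147],6],[[-21,-195,191],7.4],[[-21,-240,235],7.4],[[-21,-285,279],7.4],[[-21,-325,318],7.4],[[-21,-363,356],7.4],[[-21,-400,385],7.4],[[-21,-450,410],7.4],[[-21,-500,432],7.4],[[-21,-550,450],7.4]], "jaw": 0.1}}

```text
time: 1.6
tool_pos: [449.3, -55.7, 229.7]
tcp_rot: [-101.7, 89.9, -122.2]
ft_force: [0.3, 0.5, -0.4]
finger_gap: 47.1
```

```bash
python3 - <<'E'
from h import *
print(r.sense()['time'],toolR()[1],delta([[495,-363,230]],69.5))
E
```

```text
1.6 [449.30081398 -55.69982107 229.73438206] ([[0.1, -271.8, 150.5]], [np.float64(-0.025085241316663582), np.float64(179.97491475868333)])
```

>>> {"api": "move_arm", "payload": {"deltas": [[[0,-50,29],0],[[0,-100,57],0],[[0,-150,86],0],[[0,-200,115],0],[[0,-240,138],0],[[0,-272,156],0],[[0,-272,156],0],[[0,-272,156],0]]}}

```text
time: 2.6
tool_pos: [499.8, -364.5, 229.5]
tcp_rot: [-153.2, 89.9, -173.7]
ft_force: [-0.4, 0.8, 0.5]
finger_gap: 46.7
```

```bash
python3 - <<'E'
from h import *
print(r.sense()['time'],toolR()[1],delta([[500,-365.4,154]],69.5))
p,d=r.snapshot('side');save(cv2.resize(p[190:310,260:400],None,fx=5,fy=5,interpolation=cv2.INTER_CUBIC),'s1')
print(proj('side',toolR()[1]),proj('side',[500,-365.4,166]))
E
```

```text
2.6 [ 499.7735266  -364.52309344  229.47865958] ([[75.5, -0.7, 0.6]], [np.float64(-0.035382948062242854), np.float64(179.96461705193775)])
[329.16318073 236.53416468] [327.12300247 253.51951347]
```

View pics/s1.png

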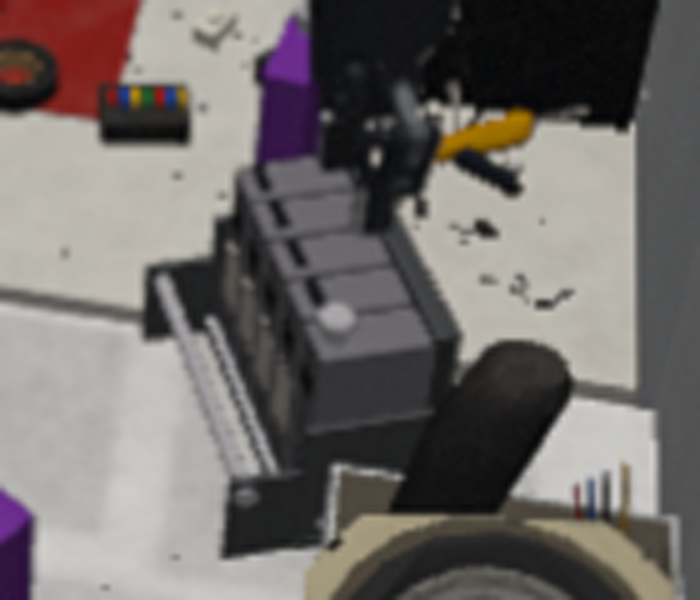

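```bash
python3 - <<'E'
from h import *
R,t=toolR()
for s in(-1,1):
  for w in(23,37): print(s,w,((proj('side',t+R[:,1]*s*w+[0,0,7])-[260,190])*5).round(0))
p,d=r.snapshot('side');vv,uu=np.mgrid[0:384,0:512];Q=depthpt('side',uu,vv,d)
L=(Q-t)@R
m=(abs(L[...,1])<45)&(abs(L[...,2])<25)&(L[...,0]>-60)&(L[...,0]<10)
for s in(-1,1):
  q=L[m&(L[...,1]*s>0)]; 
  print(s,len(q),np.percentile(q[:,0],[50,90,98,100]).round(1),'tip y,z',q[q[:,0]>q[:,0].max()-15][:,1:].mean(0),np.percentile(q[:,1],[2,98]))
p,d=r.snapshot('top');Q=depthpt('top',uu,vv,d)
K=Q[170:192,338:358].reshape(-1,3);K=K[(K[:,2]>158)&(K[:,2]<180)];print(len(K),K.mean(0) if len(K) else 0)
E
```

```text
-1 23 [361. 252.]
-1 37 [370. 270.]
1 23 [333. 195.]
1 37 [325. 179.]
-1 68 [-44.5 -31.4 -25.6 -24.2] tip y,z [-32.80449836  -2.92135702] [-39.82978191 -25.22165883]
1 65 [-41.5 -29.1 -26.1 -24.9] tip y,z [23.16281856 -1.05095225] [18.58468982 27.44977106]
0 0
```

>>> {"api": "move_arm", "payload": {"deltas": [[[40,1,0.5],0],[[60,1,0.5],0],[[70,1,0.5],0],[[74,1,0.5],0],[[74,1,0.5],0]]}}

```text
time: 3.38
tool_pos: [501.2, -363.6, 157.1]
tcp_rot: [-70.9, 89.9, -91.4]
ft_force: [0.1, -0.3, -0.1]
finger_gap: 46.7
```

```bash
python3 - <<'E'
from h import *
p,d=r.snapshot('side');save(cv2.resize(p[190:290,280:380],None,fx=6,fy=6,interpolation=cv2.INTER_CUBIC),'s2')
print((proj('side',[500,-365.4,166])-[280,190])*6,toolR()[1])
E
```

```text
[282.73801484 381.11708085] [ 501.41371073 -363.82511179  157.40121385]
```

View pics/s2.png

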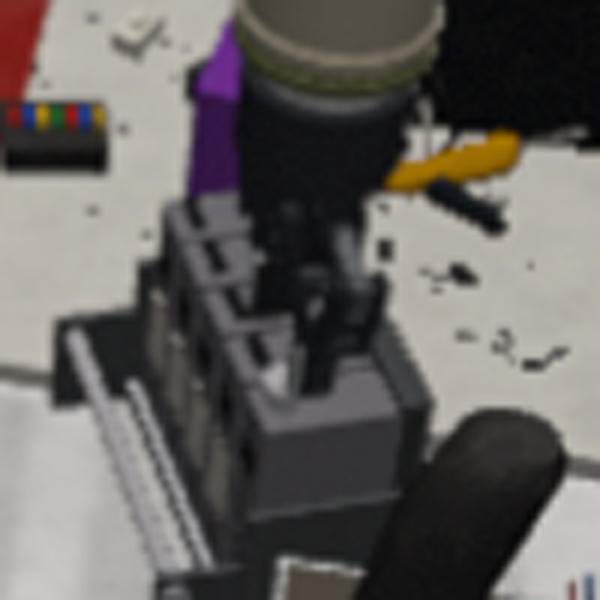

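The knob is at crop (275,378). The near fingertip, at (318,390), looks shifted towards the back wall, so I'll check it with depth.

```bash
python3 - <<'E'
from h import *
R,t=toolR()
for s in(-1,1):
  for z in(0,10,20): print(s,z,((proj('side',t+R[:,1]*s*30+[0,0,z])-[280,190])*6).round(0))
vv,uu=np.mgrid[0:384,0:512]
for n in('side','top'):
  p,d=r.snapshot(n);Q=depthpt(n,uu,vv,d);L=(Q-t)@R
  if n=='side':
    for y,x in((254,333),(251,333),(247,333),(244,333),(241,333),(250,341),(240,341),(238,325)): print(x,y,p[y,x],Q[y,x].round(0),'tool',L[y,x].round(0))
E
```

```text
-1 0 [303. 437.]
-1 10 [305. 421.]
-1 20 [307. 406.]
1 0 [260. 347.]
1 10 [262. 332.]
1 20 [264. 317.]
333 254 [25 27 29] [ 491. -397.  196.] tool [-38. -35.   2.]
333 251 [19 22 23] [ 488. -398.  210.] tool [-52. -37.  -1.]
333 247 [15 16 18] [ 472. -411.  244.] tool [-86. -55. -11.]
333 244 [17 17 18] [ 476. -406.  248.] tool [-91. -49.  -9.]
333 241 [62 61 63] [ 562. -321.  147.] tool [10. 62. 42.]
341 250 [80 78 81] [ 557. -361.  147.] tool [11. 22. 52.]
341 240 [34 35 37] [ 479. -428.  279.] tool [-121.  -68.    2.]
325 238 [16 16 17] [ 506. -343.  205.] tool [-48.  21.  -3.]
```

>>> {"api": "move_arm", "payload": {"deltas": [[[0,0,0],0],[[0,0,0],0],[[0,0,0],0],[[0,0,0],0],[[0,0,0],0]], "jaw": -0.35, "squeeze": 25}}

```text
time: 4.15
tool_pos: [501.4, -363.8, 157.4]
tcp_rot: [-58.4, 89.9, -78.9]
ft_force: [0.1, 0.4, 0.2]
finger_gap: 27.7
```

```bash
python3 - <<'E'
from h import *
R,t=toolR();print(t,r.sense()['finger_gap'])
vv,uu=np.mgrid[0:384,0:512]
p,d=r.snapshot('side');Q=depthpt('side',uu,vv,d);L=(Q-t)@R
m=(abs(L[...,1])<40)&(abs(L[...,2])<25)&(L[...,0]>-60)&(p.max(-1)<50)
for s in(-1,1):
  q=L[m&(L[...,1]*s>0)];print(s,len(q),np.percentile(q[:,0],[50,90,98,100]).round(1),np.percentile(q[:,1],[2,50,98]).round(1))
save(cv2.resize(p[200:280,290:370],None,fx=7,fy=7,interpolation=cv2.INTER_CUBIC),'s3')
E
```

```text
[ 501.4093169  -363.84468906  157.38076842] 27.72623579164875
-1 261 [ 76.7 134.1 147.3 150.8] [-29.6 -24.7  -1.8]
1 161 [ 38.9 118.3 131.7 137.8] [ 1.2 16.3 37.2]
```

View pics/s3.png

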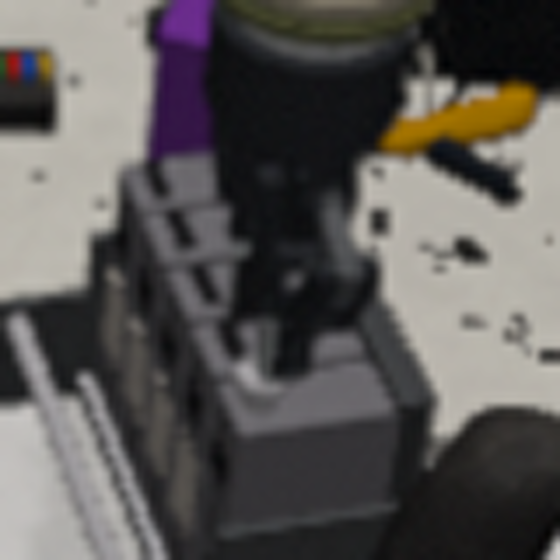

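```bash
python3 - <<'E'
from h import *
R,t=toolR()
def pl(u,v,z):
    o,d=ray('side',u,v); o=(o-t)@R; d=d@R; return (o+d*((z-o[2])/d[2])).round(1)
for nm,(x,y) in dict(nearL=(280,372),nearR=(310,372),farbot=(243,330),knob=(265,372)).items():
    print(nm,[pl(290+x/7,200+y/7,z).tolist() for z in(-11,0,11)])
E
```

```text
nearL [[-51.2, -42.1, -11.0], [-26.1, -18.5, 0.0], [-0.9, 5.0, 11.0]]
nearR [[-76.3, -67.9, -11.0], [-51.9, -45.0, 0.0], [-27.4, -22.1, 11.0]]
farbot [[-36.3, -3.0, -11.0], [-10.7, 21.7, 0.0], [14.9, 46.4, 11.0]]
knob [[-38.1, -28.7, -11.0], [-12.6, -4.7, 0.0], [12.9, 19.2, 11.0]]
```

>>> {"api": "move_arm", "payload": {"deltas": [[[0,0,0],0],[[0,0,0],0],[[0,0,0],0],[[0,0,0],0]], "jaw": -0.65, "squeeze": 25}}

```text
time: 4.7
tool_pos: [501.4, -363.8, 157.4]
tcp_rot: [-58.8, 89.9, -79.3]
ft_force: [-0.7, 0.1, -0.4]
finger_gap: 15.2
```

>>> {"api": "move_arm", "payload": {"deltas": [[[0,0,0],0],[[0,0,0],0],[[0,0,0],0],[[4,0,0],0],[[8,0,0],0],[[12,0,0],0],[[12,0,0],0]], "jaw": -0.25}}

```text
time: 5.58
tool_pos: [501.1, -363.6, 144.6]
tcp_rot: [-85.0, 89.9, -105.5]
ft_force: [-0.1, 0.5, 0.4]
finger_gap: 32.1
```

>>> {"api": "move_arm", "payload": {"deltas": [[[0,0,0],0],[[0,0,0],0],[[0,0,0],0],[[0,0,0],0],[[0,0,0],0]], "jaw": -0.65}}

```text
time: 6.2
tool_pos: [501.1, -363.6, 144.7]
tcp_rot: [-82.8, 89.9, -103.2]
ft_force: [-0.1, 0.7, 0.6]
finger_gap: 15.2
```

```bash
python3 - <<'E'
from h import *
o=np.zeros((420,800,3),np.uint8)
p,d=r.snapshot('side');o[:,:400]=cv2.resize(p[222:272,308:356],(400,420),interpolation=cv2.INTER_CUBIC)
q,e=r.snapshot('top');o[:,400:]=cv2.resize(q[150:202,320:370],(400,420),interpolation=cv2.INTER_CUBIC)
save(np.clip(o.astype(float)**.7*5.4,0,255).astype(np.uint8),'s4')
R,t=toolR()
for x in(0,-10,-20,-30):
  for y in(-7.5,-21.5,7.5,21.5): print(x,y,((proj('side',t+R@[x,y,-11])-[308,222])*8.36).round(0),((proj('side',t+R@[x,y,11])-[308,222])*8.36).round(0))
print(((proj('side',[500,-365.4,166])-[308,222])*8.36))
E
```

```text
0 -7.5 [129. 324.] [191. 315.]
0 -21.5 [143. 354.] [205. 345.]
0 7.5 [115. 293.] [176. 284.]
0 21.5 [102. 264.] [163. 255.]
-10 -7.5 [132. 303.] [194. 294.]
-10 -21.5 [145. 333.] [208. 324.]
-10 7.5 [117. 272.] [179. 263.]
-10 21.5 [104. 243.] [165. 234.]
-20 -7.5 [135. 282.] [197. 273.]
-20 -21.5 [148. 312.] [211. 302.]
-20 7.5 [120. 251.] [182. 242.]
-20 21.5 [107. 222.] [168. 213.]
-30 -7.5 [138. 261.] [200. 251.]
-30 -21.5 [151. 290.] [215. 281.]
-30 7.5 [123. 229.] [185. 220.]
-30 21.5 [110. 201.] [171. 192.]
[159.86830068 263.50313265]
```

View pics/s4.png

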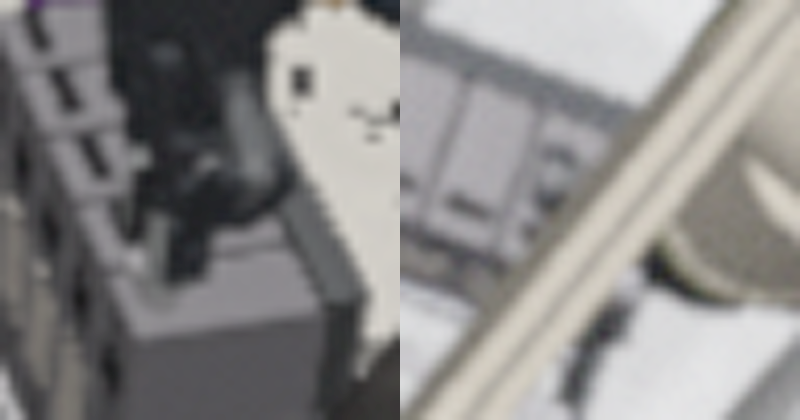

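The knob's edges show at (130,262) and (165,292) on either side of the near fingertip (185,283). The fingertips still look 20–25 mm higher than the TCP figure, so they are above the cap. I'll open, go lower and try again.

>>> {"api": "move_arm", "payload": {"deltas": [[[0,0,0],0],[[0,0,0],0],[[0,0,0],0],[[3,0,0],0],[[6,0,0],0],[[9,0,0],0],[[10,0,0],0]], "jaw": -0.25}}

```text
time: 7.18
tool_pos: [500.9, -363.5, 134.2]
tcp_rot: [-107.0, 89.9, -127.5]
ft_force: [-0.9, 0.5, 1.0]
finger_gap: 32.2
```

>>> {"api": "move_arm", "payload": {"deltas": [[[0,0,0],0],[[0,0,0],0],[[0,0,0],0],[[0,0,0],0]], "jaw": -0.65}}

```text
time: 7.68
tool_pos: [500.9, -363.4, 134.3]
tcp_rot: [-103.1, 89.9, -123.6]
ft_force: [-0.6, 0.2, 0.5]
finger_gap: 20.0
```

>>> {"api": "move_arm", "payload": {"deltas": [[[0,0,0],0],[[0,0,0],0]], "jaw": -0.8, "squeeze": 30}}

```text
time: 7.92
tool_pos: [500.9, -363.5, 134.3]
tcp_rot: [-101.4, 89.9, -121.8]
ft_force: [-0.7, 0.5, 0.3]
finger_gap: 19.7
```

>>> {"api": "move_arm", "payload": {"deltas": [[[0,0,0],0],[[0,0,0],0],[[0,0,-3],0],[[1,0,-7],0],[[2,0,-7],0]], "jaw": -0.25}}

```text
time: 8.55
tool_pos: [494.0, -360.9, 132.2]
tcp_rot: [-109.1, 89.9, -129.6]
ft_force: [-0.1, 0.9, -0.9]
finger_gap: 32.0
```

>>> {"api": "move_arm", "payload": {"deltas": [[[0,0,0],0],[[0,0,0],0],[[0,0,0],0],[[0,0,0],0],[[0,0,0],0]], "jaw": -0.8, "squeeze": 30}}

```text
time: 9.18
tool_pos: [494.1, -360.9, 132.3]
tcp_rot: [-107.2, 89.9, -127.7]
ft_force: [-0.3, 1.2, 1.5]
finger_gap: 20.1
```

>>> {"api": "move_arm", "payload": {"deltas": [[[0,0,-7],0],[[-0.5,0,-14],0],[[0,0,-21],0],[[0,0,-27],0],[[1,0,-34],0],[[2,0,-40],0],[[3.5,0,-47],0],[[3.5,0,-47],0]]}}

```text
time: 10.18
tool_pos: [449.5, -344.3, 128.6]
tcp_rot: [-120.7, 89.9, -141.2]
ft_force: [1.3, -0.2, -1.3]
finger_gap: 20.1
```

```bash
python3 - <<'E'
from h import *
p,d=r.snapshot('side');save(cv2.resize(p[205:305,285:375],(720,600),interpolation=cv2.INTER_CUBIC),'s5')
E
```

```text
(no output)
```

View pics/s5.png

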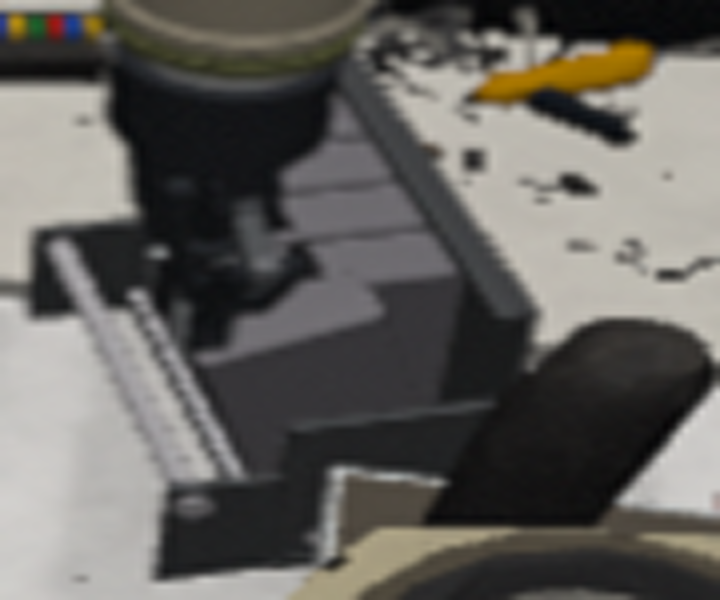

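The case follows the gripper. Its top face at (310,310) has moved forward and it is tipped about 17°. I'll continue along the arc to the bar.

>>> {"api": "move_arm", "payload": {"deltas": [[[1.5,0,-6.6],0],[[3.5,0,-13],0],[[5.5,0,-19.5],0],[[8,0,-26],0],[[10.7,0,-32],0],[[13.2,0,-37],0],[[15.6,0,-41.6],0],[[18.5,0,-46.5],0],[[21.2,0,-51],0],[[21.2,0,-51],0]]}}

```text
time: 11.48
tool_pos: [401.9, -326.5, 107.5]
tcp_rot: [-103.2, 89.9, -123.6]
ft_force: [2.9, -0.6, -2.2]
finger_gap: 19.7
```

>>> {"api": "move_arm", "payload": {"deltas": [[[0,0,0],0],[[0,0,0],0],[[0,0,0],0],[[0,0,0],0],[[-20,0,0],0],[[-50,0,0],0],[[-65,0,0],0],[[-65,0,20],0],[[-65,0,46.5],0],[[-65,0,46.5],0]], "jaw": 0.1}}

```text
time: 12.72
tool_pos: [446.3, -342.8, 171.8]
tcp_rot: [-125.2, 89.9, -145.6]
ft_force: [0.8, 0.1, -0.0]
finger_gap: 46.8
```

```bash
python3 - <<'E'
from h import *
print(toolR()[1])
o=np.zeros((480,800,3),np.uint8)
p,d=r.snapshot('side');o[:,:400]=cv2.resize(p[212:302,285:360],(400,480),interpolation=cv2.INTER_CUBIC)
q,e=r.snapshot('top');o[:,400:]=cv2.resize(q[150:222,300:360],(400,480),interpolation=cv2.INTER_CUBIC)
save(o,'s6')
E
```

```text
[ 446.2953466  -342.78829873  171.82387335]
```

View pics/s6.png

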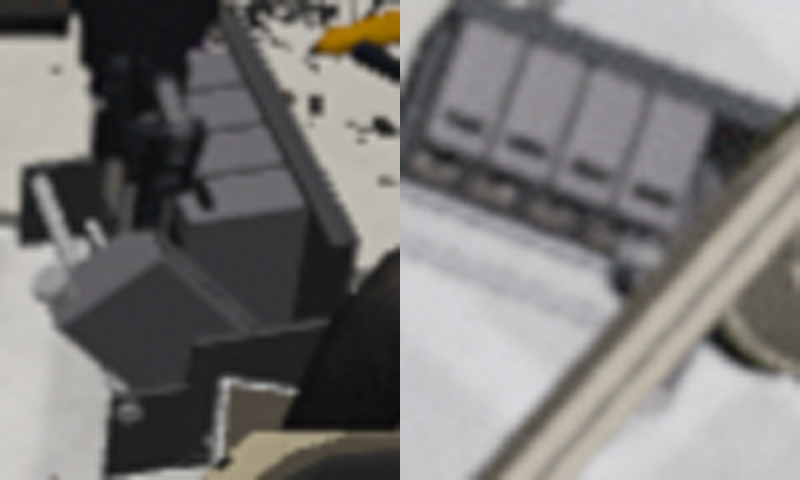

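The case leans on the bar by itself with its knob at (50,282), and the four others stand upright. Now I'll go down onto the 32 mm sides.

```bash
python3 - <<'E'
from h import *
k=onz('side',294.4,264.9,137.)
a=np.radians(-20.5);X=np.array([np.cos(a),np.sin(a)]);Y=np.array([-X[1],X[0]])
for P in(k,toolR()[1]): e=P[:2]-[544.4,-309.4];print(e@X,e@Y,P)
print(delta([[0,0,0]],69.5)[1])
E
```

```text
-114.88719376575706 -65.42805462945788 [ 413.87497303 -330.4502959   137.        ]
-81.48706947945468 -65.67580010250757 [ 445.07317827 -342.37932225  171.76792714]
[np.float64(0.02891903936424866), np.float64(-179.97108096063576)]
```

>>> {"api": "move_arm", "payload": {"deltas": [[[20,0,0],0],[[40,0,0],0],[[55,0,0],0],[[65,0,0],0],[[73,0,0],0],[[73,0,0],0]]}}

```text
time: 13.58
tool_pos: [444.7, -342.2, 98.2]
tcp_rot: [-167.3, 89.9, 172.3]
ft_force: [0.8, 0.2, 0.7]
finger_gap: 47.4
```

>>> {"api": "move_arm", "payload": {"deltas": [[[0,0,0],0],[[0,0,0],0],[[0,0,0],0],[[0,0,0],0],[[0,0,0],0]], "jaw": -0.5, "squeeze": 30}}

```text
time: 14.2
tool_pos: [445.1, -342.5, 98.9]
tcp_rot: [-143.4, 89.9, -163.9]
ft_force: [-0.5, 0.1, 5.5]
finger_gap: 31.5
```

>>> {"api": "move_arm", "payload": {"deltas": [[[-5,0,0],0],[[-15,0,0],0],[[-30,0,0],0],[[-50,0,0],0],[[-75,0,0],0],[[-100,0,0],0],[[-125,0,0],0],[[-150,0,0],0],[[-165,0,0],0],[[-175,0,0],0],[[-175,0,0],0]]}}

```text
time: 15.58
tool_pos: [445.6, -342.6, 274.5]
tcp_rot: [-110.0, 89.9, -130.4]
ft_force: [0.4, -0.3, -3.5]
finger_gap: 31.6
```

```bash
python3 - <<'E'
from h import *
print(toolR()[1],delta([[0,0,0]],30),r.sense()['ft_force'])
p,d=r.snapshot('side');save(cv2.resize(p[170:300,255:375],(554,600),interpolation=cv2.INTER_CUBIC),'s7')
E
```

```text
[ 445.57018299 -342.58802082  274.47828945] ([[274.5, 165.5, -537.1]], [np.float64(39.53242409921518), np.float64(-140.46757590078482)]) [ 0.38762369 -0.31227747 -3.50344694]
```

View pics/s7.png

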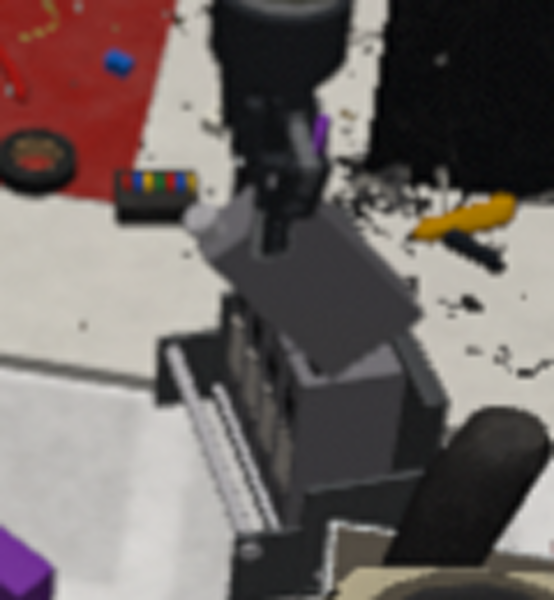

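The case is held, still tilted about 38° with the knob at (205,218), and the four other cases remain in the rack. I'll lower the squeeze to the minimum and measure the tilt numerically, to see whether it swings upright.

>>> {"api": "move_arm", "payload": {"deltas": [[[0,0,-15],0],[[0,0,-35],0],[[0,0,-35],0],[[0,0,-30],0]], "squeeze": 20}}

```text
time: 16.12
tool_pos: [417.3, -331.9, 273.0]
tcp_rot: [-166.4, 89.9, 173.1]
ft_force: [0.1, -1.1, -3.3]
finger_gap: 31.6
```

```bash
cat >> h.py <<'E'
def tilt():
    R,t=toolR(); vv,uu=np.mgrid[0:384,0:512]; p,d=r.snapshot('side'); L=(depthpt('side',uu,vv,d)-t)@R
    m=(abs(L[...,1]+16)<5)&(abs(L[...,2])<140)&(abs(L[...,0]-10)<150)&(p.max(-1)>40)&(np.ptp(p.astype(int),-1)<25)
    n,lab,st,ce=cv2.connectedComponentsWithStats(m.astype(np.uint8)); k=1+np.argmax(st[1:,4]); m=lab==k
    q=L[m][:,[2,0]]; q=np.c_[q[:,0],-q[:,1]]  # forward, up rel. TCP
    return m.sum(),cv2.minAreaRect(q.astype(np.float32)),cv2.boxPoints(cv2.minAreaRect(q.astype(np.float32))).round(0).tolist(),t,L[m][:,1].mean()
E
python3 - <<'E'
from h import *
print(tilt())
E
```

```text
(np.int64(868), ((34.075965881347656, -12.28363037109375), (69.99320983886719, 143.07347106933594), 38.06996154785156), [[-38.0, 22.0], [51.0, -90.0], [106.0, -47.0], [18.0, 66.0]], array([ 417.33055836, -331.85004773,  272.99433251]), np.float64(-16.585503823623142))
```

The tilt fit is a clean 70×143 rectangle at 38°, so the case does not swing at 20 N. I'll turn it upright in the jaws by nudging its lower rear edge against the rack's fixed front bar. That will be from in front, at rack y ≈ +40, clear of the purple look-alike.

>>> {"api": "move_arm", "payload": {"deltas": [[[0,40,-35],0],[[0,80,-70],0],[[0,106,-94],0],[[40,106,-94],0],[[80,106,-94],0],[[120,106,-94],0],[[150,106,-94],0],[[168,106,-94],0],[[176,106,-94],0],[[176,106,-94],0]], "squeeze": 25}}

```text
time: 17.42
tool_pos: [366.8, -199.8, 97.0]
tcp_rot: [-174.0, 89.9, 165.5]
ft_force: [-0.5, -1.0, -3.0]
finger_gap: 31.8
```

```bash
python3 - <<'E'
from h import *
T=tilt();print(T);a=np.radians(-20.5);X=np.array([np.cos(a),np.sin(a)]);Y=np.array([-X[1],X[0]]);e=T[3][:2]-[544.4,-309.4];print(e@X,e@Y)
E
```

```text
(np.int64(797), ((30.368602752685547, -50.52850341796875), (127.78312683105469, 201.96987915039062), 35.50273132324219), [[-80.0, -5.0], [37.0, -170.0], [141.0, -96.0], [24.0, 69.0]], array([ 366.82124673, -199.75408792,   96.9966394 ]), np.float64(-16.34066296126267))
-204.73188732669294 40.51288636207171
```

>>> {"api": "move_arm", "payload": {"deltas": [[[0,0,8],0],[[0,0,16],0],[[0,0,22],0],[[0,0,28],0],[[-2,0,34],0],[[-3,0,40],0]]}}

```text
time: 18.23
tool_pos: [404.7, -214.0, 100.5]
tcp_rot: [-168.0, 89.9, 171.5]
ft_force: [-3.9, 0.4, -2.6]
finger_gap: 31.4
```

```bash
sed -i 's/(p.max(-1)>40)/(p.max(-1)>40)\&(t[2]-L[...,0]>6)\&(abs(L[...,1]+16)<3.5)/' h.py; python3 - <<'E'
from h import *
T=tilt();print(T)
E
```

```text
(np.int64(625), ((29.507335662841797, -14.179100036621094), (78.383544921875, 148.04949951171875), 34.18562316894531), [[-45.0, 25.0], [39.0, -97.0], [104.0, -53.0], [20.0, 69.0]], array([ 404.73262342, -214.00667331,  100.53077228]), np.float64(-16.391067261295277))
```

>>> {"api": "move_arm", "payload": {"deltas": [[[-2,0,7],0],[[-5,0,14],0],[[-8,0,21],0],[[-10,0,27],0],[[-12,0,32],0],[[-12,0,32],0]]}}

```text
time: 19.02
tool_pos: [436.1, -225.8, 113.1]
tcp_rot: [-81.3, 90.0, -101.7]
ft_force: [-1.3, 0.2, -2.9]
finger_gap: 31.7
```

```bash
python3 - <<'E'
from h import *
T=tilt();print(T)
p,d=r.snapshot('side');save(cv2.resize(p[170:300,230:350],(554,600),interpolation=cv2.INTER_CUBIC),'s8')
E
```

```text
(np.int64(629), ((9.672416687011719, -19.31048583984375), (79.15982818603516, 148.5343780517578), 16.703018188476562), [[-50.0, 40.0], [-7.0, -102.0], [69.0, -79.0], [26.0, 63.0]], array([ 436.11563914, -225.820551  ,  113.07521864]), np.float64(-16.291542514143128))
```

View pics/s8.png

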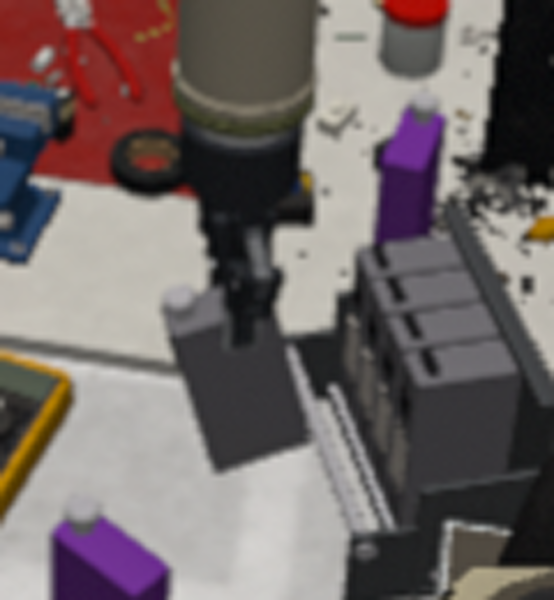

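The case, at (235,385) in the crop, is now tilted only about 17°. The bar method works, and the four rack cases are undisturbed. I'll push a bit further.

>>> {"api": "move_arm", "payload": {"deltas": [[[-1,0,6],0],[[-2,0,12],0],[[-3,0,18],0],[[-3,0,22],0],[[-3,0,22],0]]}}

```text
time: 19.75
tool_pos: [457.1, -233.7, 116.0]
tcp_rot: [-35.4, 89.9, -55.9]
ft_force: [-1.6, 0.9, -2.2]
finger_gap: 31.5
```

```bash
python3 - <<'E'
from h import *
T=tilt();print(T)
E
```

```text
(np.int64(610), ((-4.849391937255859, -20.335647583007812), (79.09994506835938, 149.320556640625), 6.226621627807617), [[-52.0, 50.0], [-36.0, -99.0], [43.0, -90.0], [26.0, 58.0]], array([ 457.10780568, -233.68133757,  116.02491256]), np.float64(-16.331019313210344))
```

>>> {"api": "move_arm", "payload": {"deltas": [[[0,0,6],0],[[0,0,12],0],[[0,0,12],0],[[0,0,2],0],[[-20,0,-8],0],[[-60,0,-10],0],[[-100,0,-10],0],[[-120,0,-10],0],[[-120,0,-10],0]]}}

```text
time: 20.92
tool_pos: [448.4, -230.5, 237.4]
tcp_rot: [-16.7, 89.7, -37.1]
ft_force: [0.1, 0.3, -3.9]
finger_gap: 31.5
```

```bash
python3 - <<'E'
from h import *
T=tilt();print(T)
R,t=toolR(); vv,uu=np.mgrid[0:384,0:512]; p,d=r.snapshot('side'); L=(depthpt('side',uu,vv,d)-t)@R
m=(abs(L[...,1]+16)<4)&(L[...,0]<96)&(L[...,0]>0)&(abs(L[...,2])<60)&(np.ptp(p.astype(int),-1)<25)
# front edge line: min forward per height
h=[];
for x in range(5,85,5):
    z=L[m&(abs(L[...,0]-x)<2.5)][:,2]
    if len(z)>3: h.append((x,np.percentile(z,3),np.percentile(z,97)))
h=np.array(h);print(h.round(0).tolist());print([np.degrees(np.arctan(np.polyfit(h[:,0],h[:,k],1)[0])) for k in(1,2)])
print(delta([[388,220,285]],120),delta([[430,-20,285]],120))
E
```

```text
(np.int64(740), ((-16.739727020263672, -19.80236053466797), (141.38644409179688, 73.64056396484375), 85.6735610961914), [[-59.0, -88.0], [15.0, -93.0], [25.0, 48.0], [-48.0, 53.0]], array([ 448.35437484, -230.54122054,  237.37584949]), np.float64(-16.183030790177543))
[[5.0, -48.0, 17.0], [10.0, -47.0, 17.0], [15.0, -51.0, 18.0], [20.0, -48.0, 15.0], [25.0, -53.0, 16.0], [30.0, -53.0, 15.0], [35.0, -51.0, 12.0], [40.0, -54.0, 15.0], [45.0, -46.0, 9.0], [50.0, -53.0, 15.0], [55.0, -50.0, 10.0], [60.0, -55.0, 16.0], [65.0, -53.0, 13.0], [70.0, -53.0, 12.0], [75.0, -51.0, 12.0], [80.0, -53.0, 11.0]]
[np.float64(-3.066165894253134), np.float64(-4.450829956118806)]
([[-50.7, 400.7, -212.5]], [np.float64(-50.45974974103653), np.float64(129.54025025896345)]) ([[-50.7, 190.5, -89.3]], [np.float64(-50.45974974103653), np.float64(129.54025025896345)])
```

The fit now gives about 4° backward lean, which the tray floor can correct. I'll carry it to above the tray, turning so the case's depth lies along the tray's long side.

```bash
python3 - <<'E'
from h import *
print(delta([[430,0,255],[407,231,255]],120))
E
```

```text
([[-20.7, 209.2, -96.2], [-20.7, 417.6, -198.5]], [np.float64(-50.45974974103653), np.float64(129.54025025896345)])
```

>>> {"api": "move_arm", "payload": {"deltas": [[[-10,25,-12],-3],[[-20,62,-29],-8],[[-20,100,-47],-13],[[-20,140,-65],-18],[[-20,180,-84],-23],[[-20,220,-102],-28],[[-20,260,-121],-33],[[-20,300,-141],-38],[[-20,340,-160],-43],[[-20,380,-180],-47],[[-20,410,-195],-50.5],[[-20,418,-198],-50.5]]}}

```text
time: 22.52
tool_pos: [406.2, 232.4, 251.8]
tcp_rot: [167.2, 89.7, -162.6]
ft_force: [-0.3, -0.5, -2.8]
finger_gap: 31.4
```

>>> {"api": "move_arm", "payload": {"deltas": [[[20,0,0],0],[[50,0,0],0],[[75,0,0],0],[[75,0,0],0]]}}

```text
time: 23.02
tool_pos: [403.7, 230.7, 173.2]
tcp_rot: [172.4, 89.3, -157.5]
ft_force: [0.1, -0.5, -2.1]
finger_gap: 31.5
```

```bash
python3 - <<'E'
from h import *
print(r.sense()['time'],toolR()[1],delta([[407,231,115],[407,231,107]],120))
R,t=toolR(); vv,uu=np.mgrid[0:384,0:512]
for n in('side','top'):
    p,d=r.snapshot(n); Q=depthpt(n,uu,vv,d); L=(Q-t)@R
    m=(abs(L[...,1])<25)&(abs(L[...,2]+22)<70)&(Q[...,2]>45)&(L[...,0]>10)
    q=L[m];print(n,len(q), np.percentile(q,[3,50,97],axis=0).round(0).tolist() if len(q) else '')
    if n=='side':
        save(cv2.resize(p[110:240,140:290],(690,600),interpolation=cv2.INTER_CUBIC),'s9'); print((proj('side',[[388,220,14],t+R@[92,0,-22]])-[140,110])*4.6)
E
```

```text
23.025 [403.74716682 230.68540896 173.18119894] ([[58.1, -1.4, 3.6], [66.1, -1.5, 3.7]], [np.float64(0.1262664712958407), np.float64(-179.87373352870415)])
side 330 [[12.0, -18.0, -59.0], [48.0, -13.0, -42.0], [88.0, 13.0, 10.0]]
[[273.48785612 409.56335398]
 [263.90706351 345.14348163]]
top 1 [[82.0, -16.0, -48.0], [82.0, -16.0, -48.0], [82.0, -16.0, -48.0]]
```

View pics/s9.png

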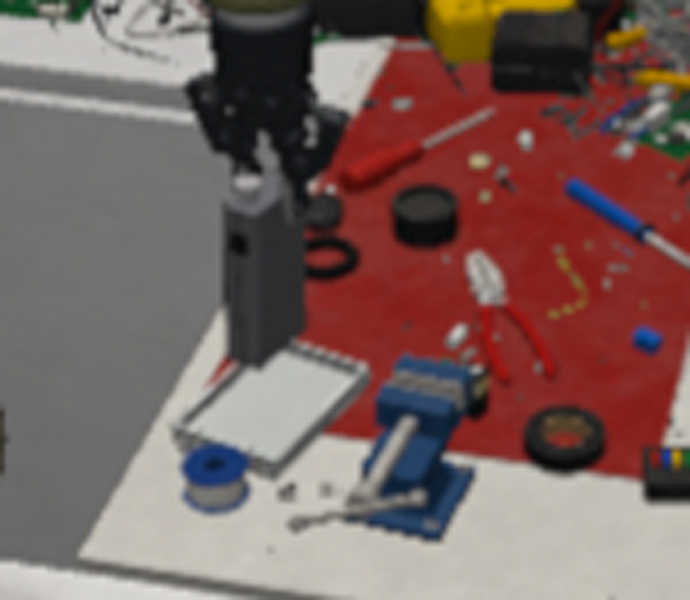

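The case hangs almost upright over the tray at crop (265,270). The tray centre at (273,405) agrees with my measurement. I'll descend and feel for contact.

>>> {"api": "move_arm", "payload": {"deltas": [[[25,0,2],0],[[45,-1,3],0],[[56,-1,3],0],[[60,-1,3],0],[[62,-1,3],0],[[62,-1,3],0]]}}

```text
time: 23.88
tool_pos: [409.0, 232.5, 115.3]
tcp_rot: [168.8, 89.7, -161.1]
ft_force: [0.0, 0.4, -3.1]
finger_gap: 31.5
```

>>> {"api": "move_arm", "payload": {"deltas": [[[1,0,0],0],[[2,0,0],0],[[3,0,0],0],[[3,0,0],0]]}}

```text
time: 24.38
tool_pos: [408.8, 232.4, 112.2]
tcp_rot: [169.6, 89.7, -160.2]
ft_force: [-0.7, 0.4, -3.8]
finger_gap: 31.5
```

>>> {"api": "move_arm", "payload": {"deltas": [[[1.5,0,0],0],[[3,0,0],0],[[4,0,0],0],[[4,0,0],0]]}}

```text
time: 24.88
tool_pos: [409.0, 232.6, 108.7]
tcp_rot: [168.2, 89.8, -161.6]
ft_force: [-1.7, -1.3, 3.2]
finger_gap: 31.5
```

```bash
python3 - <<'E'
from h import *
print([r.sense()['ft_force'].round(1).tolist() for _ in range(2)],toolR()[1])
T=tilt();print(T[0],T[1],T[2])
R,t=toolR(); vv,uu=np.mgrid[0:384,0:512]; p,d=r.snapshot('side'); Q=depthpt('side',uu,vv,d)
# expected pixel of front-face corners if upright etc. : front face seen -> per-height forward position
L=(Q-t)@R; m=(abs(L[...,1])<22)&(L[...,2]<-35)&(L[...,2]>-75)&(np.ptp(p.astype(int),-1)<25)
for x in range(-50,95,10):
    q=L[m&(abs(L[...,0]-x)<5)]
    if len(q)>5: print(x,len(q),np.percentile(q[:,2],[10,50]).round(1),np.percentile(q[:,1],[5,95]).round(0))
E
```

```text
[[-1.7, -1.3, 3.2], [-1.7, -1.3, 3.2]] [409.02475856 232.59968295 108.70477217]
343 ((-24.818449020385742, -26.699073791503906), (101.03846740722656, 169.0270538330078), 16.335832595825195) [[-97.0, 40.0], [-50.0, -122.0], [47.0, -94.0], [-0.0, 69.0]]
-50 27 [-50.9 -42.9] [-17.  11.]
-40 21 [-50.1 -46.9] [-17.  14.]
-30 24 [-50.8 -46.8] [-16.  14.]
-20 23 [-54. -48.] [-18.   6.]
-10 19 [-52.  -47.8] [-17.  14.]
0 21 [-52.3 -48.8] [-16.  15.]
10 19 [-54.2 -49.1] [-15.   5.]
20 18 [-54.1 -50.3] [-17.   9.]
30 26 [-55.1 -51.3] [-18.  10.]
40 24 [-58.  -53.6] [-16.  10.]
50 17 [-56.6 -53.5] [-16.  11.]
60 27 [-57.4 -53.7] [-17.  12.]
70 21 [-57.5 -55.6] [-15.  13.]
80 25 [-59.7 -55.6] [-17.  15.]
90 43 [-71.1 -58.3] [-21.  18.]
```

>>> {"api": "move_arm", "payload": {"deltas": [[[1,0,0],0],[[1.5,0,-3],0],[[2,0,-6],0],[[2.5,0,-9],0],[[2.5,0,-9],0]], "squeeze": 20}}

```text
time: 25.6
tool_pos: [402.8, 228.8, 107.7]
tcp_rot: [83.5, 90.0, 113.7]
ft_force: [-0.2, 0.4, 5.8]
finger_gap: 31.3
```

```bash
cat > ff.py <<'E'
from h import *
R,t=toolR(); vv,uu=np.mgrid[0:384,0:512]; p,d=r.snapshot('side'); Q=depthpt('side',uu,vv,d)
L=(Q-t)@R; m=(abs(L[...,1])<14)&(L[...,2]<-30)&(L[...,2]>-65)&(np.ptp(p.astype(int),-1)<25)&(Q[...,2]>32)&(Q[...,2]<150)
q=L[m]; k=np.polyfit(q[:,0],q[:,2],1)
for _ in range(3):
    e=q[:,2]-np.polyval(k,q[:,0]); g=abs(e)<4; k=np.polyfit(q[g,0],q[g,2],1)
print(len(q),'lean back deg',-np.degrees(np.arctan(k[0])),'front at bottom',np.polyval(k,92),t)
E
python3 ff.py
```

```text
182 lean back deg 1.450793997660502 front at bottom -50.5464927987588 [402.77669372 228.81115515 107.71445246]
```

>>> {"api": "move_arm", "payload": {"deltas": [[[0.3,0,-2],0],[[0.5,0,-3.5],0],[[0.5,0,-3.5],0]]}}

```text
time: 26.02
tool_pos: [400.1, 227.2, 107.5]
tcp_rot: [22.8, 89.9, 52.9]
ft_force: [0.9, 0.5, 2.9]
finger_gap: 31.7
```

```bash
python3 ff.py
```

```text
184 lean back deg 0.28760426186435184 front at bottom -48.57129168548354 [400.13787758 227.23759548 107.51343644]
```

Upright to within about 0.3°. I'll release, then go straight up.

>>> {"api": "move_arm", "payload": {"deltas": [[[0,0,0],0],[[0,0,0],0],[[0,0,0],0],[[0,0,0],0],[[-3,0,0],0],[[-15,0,0],0],[[-35,0,0],0],[[-60,0,0],0],[[-90,0,0],0],[[-120,0,0],0],[[-120,0,0],0]], "jaw": 0.1}}

```text
time: 27.45
tool_pos: [401.8, 227.9, 231.5]
tcp_rot: [-2.0, 89.6, 28.1]
ft_force: [-0.3, -0.0, 0.2]
finger_gap: 47.1
```

```bash
python3 - <<'E'
from h import *
print(r.sense()['time'],r.sense()['ft_force'])
vv,uu=np.mgrid[0:384,0:512]
p,d=r.snapshot('side'); Q=depthpt('side',uu,vv,d)
a=np.radians(30);E=np.array([[np.cos(a),np.sin(a)],[-np.sin(a),np.cos(a)]])
l=(Q[...,:2]-[388,220])@E.T
m=(abs(l[...,0])<80)&(abs(l[...,1])<60)&(Q[...,2]<185)
top=l[m&(abs(Q[...,2]-154)<4)];print('top face',len(top),np.percentile(top,[2,98],axis=0).round(0).tolist())
low=l[m&(Q[...,2]>34)&(Q[...,2]<60)];print('low',len(low),np.percentile(low,[2,98],axis=0).round(0).tolist())
print('max z',Q[m][:,2].max())
f=m&(Q[...,2]>32)&(Q[...,2]<145)&(abs(l[...,1])<12)&(l[...,0]<0);k=np.polyfit(Q[f][:,2],l[f][:,0],1);print('lean deg',np.degrees(np.arctan(k[0])))
S=np.load('side0.npz')['d'];Q0=depthpt('side',uu,vv,S)
b=np.radians(-20.5);X=np.array([[np.cos(b),np.sin(b)],[-np.sin(b),np.cos(b)]])
for n_,q in(('before',Q0),('now',Q)):
    g=(q[...,:2]-[544.4,-309.4])@X.T
    print(n_,[int((((abs(g[...,1]-y)<13)&(abs(g[...,0])<30)&(abs(q[...,2]-149)<6))).sum()) for y in(-68,-34,0,34,68)])
E
```

```text
27.45 [-0.34629747 -0.04788424  0.2004604 ]
top face 87 [[-37.0, -17.0], [32.0, 17.0]]
low 98 [[-40.0, -18.0], [27.0, 13.0]]
max z 176.4426781654322
lean deg 0.08720330660280728
before [128, 122, 124, 118, 106]
now [0, 139, 129, 117, 112]
```

```bash
python3 -c "
from bench import r
print(r.hand_in())"
```

```text
the job is handed in; nothing more can be done
None
```

The knob case is standing upright in the tray, the other four cases are still in the rack, and I handed the job in at about 27.5 s of the 56 s.

**What I did:** I gripped the knob and pulled the case over until it leaned on the front bar, and it stayed there when I let go. I then gripped it across its 32 mm sides and lifted it straight out. It did not swing upright in the jaws, so I turned it by nudging its lower rear edge against the rack's fixed front bar, at about 4 N. Then I set it down in the tray, took out the last few degrees of lean against the tray floor, released it and withdrew.

**Last checks (from depth data):**
- **Case in tray:** its lean is about 0.1°, its top is at the expected height of about 154 mm, and it sits within a few millimetres of the tray's centre.
- **Rack:** the other four case tops are where they were at the start, and the knob case's slot is empty.
- **Gripper:** it is clear of everything, with about 0 N at the wrist.

**What disagreed or went wrong:**
- The fingertips sat about 20 mm higher than the reported TCP at small openings, so the first two tries at the knob closed on air.
- My first turn at the bar went about 4° too far, which I corrected in the tray.
- I had used all 12 picture views before the placing, so the final state is confirmed by numbers, not by a viewed picture.

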